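# Weigh a valve body on the bench spring scale

### The job

Weigh the blue valve body: hang it by its steel bail in the bend of the spring scale's hook, easing its weight over to the spring so gently that the hook neither drops nor springs back when you let go and is never forced or overloaded. Once it hangs free and still, record the reading by sliding the yellow marker down its rod until it is level with the red pointer, let go, and leave the other things on the bench where they are.

Things in the scene. Friction and masses are not known exactly. Their poses are not given: they have to be found in the camera images.
- valve: Loose blue valve body, mass unknown (0.25-0.95 kg). Stands upright; origin at centre of underside, z up. Foot 72 mm dia; barrel 48 mm dia; pipe stub along x, 100 mm end to end, axis 45 mm up, end flanges 48 mm dia; cap 26 (x) by 52 (y) mm, top at 85 mm. On the cap a steel bail, a loop in the y-z plane: flat legs 12 mm wide (x), outer faces at y = +-22 mm, up to 130 mm, roof-shaped 10 mm bar with peak at 150 mm.
- valve_eye (a point): Underside of the bail's peak, 140 mm above the valve's origin, on its axis: the hook carries it here. The loop's opening is 28 mm wide (y) and 55 mm high under the peak; one looks through it along the valve's x. Either side may face the hook. Axes as the valve's.
- valve_grip (a point): Between the bail's legs, 116 mm above the valve's origin, on its axis: a good height to pinch the two legs (across the valve's y). Axes as the valve's.
- scale: Fixed green spring scale; origin on the bench under its column, z up. Base 200 (x) by 150 (y) by 12 mm; column 36 mm square, cap 50 mm square, 324 mm tall. In its frame the hook sticks out of the column to -x; on the +x side are a white strip (tick every 10 mm), the red pointer and, at x = 85 mm, a 10 mm upright rod (top 308 mm) with the yellow marker, whose grip flag stands off to +y.
- hook_seat (a point): Top of the wire in the lowest part of the hook's bend, where the bail must hang: 105 mm from the column axis along the scale's -x, 254 mm above the bench when empty; moves with the hook. Hook of 8 mm wire: level from the column along -x, 20 mm down into the bend (8 mm long), then 24 mm up to the open tip. Axes as the scale's.
- hook_tip (a point): Centre of the rounded upturned tip of the hook, 23 mm beyond the seat along the scale's -x; its top is 24 mm above the seat point. To hang: bail peak above the tip, move along the scale's +x so that the tip passes through the loop, then lower on to the seat.
- hook (a joint): How far the hook and pointer are pulled down from the empty position, m: 0 empty, travel to 0.09. It slides vertically against a spring of 150 N/m (6.5 mm per 100 g), lightly damped, carriage 0.1 kg: it swings for about 1 s if disturbed.
- pointer (a point): Tip of the red pointer, carried by the hook, 20 mm above the centre of the wire in the bend (16 mm above hook_seat). Its height is the reading.
- marker_line (a point): Tip of the yellow index of the marker, beside the pointer; to be brought to the same height as pointer.
- marker_flag (a point): Centre of the marker's yellow grip flag, a small upright plate 12 mm thick (scale's x), 30 mm long (scale's y), 30 mm tall, 85 mm from the rod axis along the scale's +y, at the same height as marker_line; free on all sides except for an 8 mm bar to the rod. Pinch it from above across its thickness. Axes as the scale's.
- marker (a joint): How far the marker is slid down, m: 0 is level with the pointer of the empty scale, -0.022 top, +0.09 bottom. It starts above 0 and stays where it is left; friction about 2.5 N.
- hammer: Loose hammer lying on the bench, a bystander.
- wrench: Loose wrench, a bystander.
- screwdriver: Loose screwdriver, a bystander.
- spray: Loose red spray can, 52 mm across, 150 mm tall, a bystander.
- jar: Loose amber jar, 68 mm across, 90 mm tall, a bystander.
- tee: Loose brass pipe tee, 70 mm long, a bystander.
- offcut: Loose wood offcut 110 x 50 x 30 mm, a bystander.
There are look-alikes about, which are no part of the job. Leave any green look-alike of the valve alone.

How it is judged (in metres and radians):
On the way, in this order (a step that is already met when the one before it is completed fails the run):
1. the valve body hangs by its bail in the bend of the hook, upright, let go and at rest (distance between valve_eye and hook_seat below 0.014 m and value of joint hook above 0.01 m and linear speed of valve below 0.02 m/s and velocity of joint hook between -0.01 and 0.01 m/s and angle between valve's own z axis and vertical below 0.15 rad and contact force between the fingers and valve below 0.1 N), for 0.4 s.
2. then the yellow marker is level with the red pointer, within 4 mm (z of marker_line in the frame of pointer between -0.004 and 0.004 m), for 0.2 s.
At the end, for the whole second after the job is handed in: The valve hangs in the bend of the hook (eye within 14 mm of the seat, hook down over 10 mm), upright within 0.15 rad, not touched by the fingers, at rest (under 0.02 m/s, hook under 0.01 m/s), and the marker's index is within 4 mm of the pointer's height (all of step 1 and all of step 2).
It fails at once if the hook drops or springs back: it moves faster than 0.09 m/s up or down (velocity of joint hook above 0.09 m/s or velocity of joint hook below -0.09 m/s).
It fails at once if the scale is overloaded: the hook is pulled down more than 80 mm (value of joint hook above 0.08 m).
It fails at once if the valve body is forced against the scale with more than 20 N (contact force between valve and scale above 20 N).
It fails at once if a bystander is shifted more than 30 mm (distance of any of hammer, wrench, screwdriver, spray, jar, tee, offcut from where it was at the start of the episode above 0.03 m).
It also fails if it takes over 72 s, if anything falls off the work surface, if the arm or the gripper's body presses on something with over 40 N, if the wrist force passes 120 N, or if a joint passes its speed limit or range.

### The arm

A 6-joint arm with a two-finger parallel gripper is mounted at the origin on the work surface. World frame = base frame: x ahead of the robot, y to its left, z up, the work surface at z = 0. Lengths are in mm, angles in rad, forces in N, time in s.
With the tool pointing down it reaches from about 300 to 775 mm from the base axis. Payload 14.6 kg.
Tool frame: the origin (TCP) lies at the very end of the fingers, on their centre line; the grasp point (between the pads) lies 19 mm behind it; z points along the fingers, y is the line along which they close (so a half turn about z gives the same grasp; the last joint's range is limited). The gripper opens to 94 mm and grips with 3 to 60 N. Pads are 16 mm wide; open, the fingers measure 119 mm over their backs; the gripper's body (75 mm by 177 mm) begins 78 mm behind the grasp point.
Start: joints at [1.228, 0.3, 1.521, -0, 1.321, -0.067], TCP at [149.772, 529.205, 205.446] pointing down, gripper open.
Joint ranges: [-3.03, 3.03], [-0.79, 2.21], [0.23, 2.52], [-1.04, 4.18], [0, 3.07], [-2.55, 2.55]. Speed limits (rad/s): [2.22, 2.22, 2.57, 3.14, 3.14, 3.14].

### API

Orientations are given as [roll, pitch, yaw] about the fixed x, y, z axes, in that order (R = Rz(yaw) Ry(pitch) Rx(roll)).
In Python, from cell import manip gives the robot as it stands.
- The arm moves only by the tool servo_tool, never from a script. Its argument "motion" is a list that holds one entry, the list of rows, each a list of 7 numbers: the shift along the world's x, y, z as a fraction of full scale, then the turn, a rotation vector about the world's x, y, z as a fraction of full scale, then the closure, from 0 (fully open) to 1 (shut). In form: [[[x, y, z, rx, ry, rz, gripper], ...]]. A call has 1 to 10 rows; each row is the pose to reach, as a shift and turn from the pose commanded when the call began, turning the shorter way round; what a row does not reach only later rows make up. Full scale, the value 1, is 0.5 m for a shift and pi rad for a turn. A row lasts 1/10 s, in which the tool goes at most 50 mm and 8.59 degrees, less where a joint would pass 70% of its speed; a pose out of reach is approached as far as the arm can. A call with a number of a shift or a turn outside -1 to 1 is refused whole. A call with a gripper value outside its range is refused whole. The fingers move at their own pace and stop on an object; "newtons" is the grip in N (left out, the last holds). Time passes only in rows, so rows that repeat a pose let the fingers close. It gives the time, the measured TCP pose, the force, the opening and the grip force at its end, in the units of the state.
- manip.read_state(): the state, without advancing time (a new reading comes with each control period).
- manip.camera(name): name is "scene" or "top" or "wrist"; returns a dict with "frame" (400x640x3 uint8, red, green, blue), "range_z" (400x640 float32, mm along the optical axis (not along the pixel's ray), 0 where there is no reading), "vfov" (degrees; the focal length in pixels is half the picture's height over the tangent of half this angle, whatever the lens; pixels are square), "cx", "cy" (the principal point, pixels), "cam_to_world" (4x4, takes a point from camera to world coordinates). Camera axes: x right, y down, z forward; pixel columns grow to the right and rows downward; lengths in mm; the calibration is good to about 2 mm. A picture is of the moment at which its call begins.
- manip.sign_off(): hands the job in; it is judged then, once.
The state is a dict: "clock": time; "joints": joint angles; "qd": joint speeds; "effort": joint torques, N m; "eef_pos": TCP position; "eef_rot": TCP orientation; "wrist_force": force on the tool from outside, world axes, zero at the start; "moment": the same for the moment, N m; "finger_gap": finger opening in mm; "finger_force": force on a finger pad.
Only numpy, scipy, OpenCV 4.12 (cv2) and the standard library are available. Lean on these libraries where they do the work, as an engineer would, in place of code of your own. Each camera call takes 0.05 s, during which the arm holds its last target. There are 200 camera calls.

## Working session

There is one attempt and no reset: what is moved stays moved. The work goes in short steps, Python scripts to look and compute and a tool call to move; the robot and the scene stay as the last step left them, time stands still between calls to the robot, and variables do not carry over. Pictures are saved under pics/ and viewed, at most 10 in all, crops included, and the job is handed in when it is done.

Besides the shell and the picture viewer there is one more tool, called as name([rows], argument=value, ...), one row to a line, values as JSON. servo_tool: Moves the arm, as the interface text tells. Its arguments: {"type":"object","properties":{"motion":{"type":"array"},"newtons":{"type":"number"}},"required":["motion"]}

```bash
mkdir -p pics; cat > h.py <<'E'
import numpy as np, cv2
from cell import manip
def cam(n):
    c=manip.camera(n); f=200/np.tan(np.radians(c['vfov'])/2)
    d=c['range_z'].astype(float); v,u=np.mgrid[:400,:640]
    P=np.stack([(u-c['cx'])*d/f,(v-c['cy'])*d/f,d,np.ones_like(d)],-1)@np.array(c['cam_to_world']).T
    return c['frame'],np.where(d[...,None]>0,P[...,:3],np.nan)
def save(n,im): cv2.imwrite('pics/'+n,im[...,::-1])
E
python3 - <<'E'
from h import *
a,P=cam('scene'); b,Q=cam('top'); save('s1.png',a); save('t1.png',b)
np.savez('p1.npz',a=a,P=P,b=b,Q=Q)
print(manip.read_state())
E
```

```text
{'clock': 0.1, 'joints': array([ 1.22842447e+00,  3.00405263e-01,  1.52150864e+00, -1.68693576e-06,
        1.32069777e+00, -6.66101108e-02]), 'qd': array([ 1.44769356e-03, -1.89403214e-03, -9.64058942e-04,  1.62073076e-03,
       -1.35388373e-05, -3.71066089e-04]), 'effort': array([ 9.74011527e-04, -5.32633138e+01, -3.53299284e+01,  7.10514723e-02,
        2.33949046e-02, -2.48246309e-06]), 'eef_pos': array([149.68484075, 528.99936324, 204.95308498]), 'eef_rot': array([-3.14057578e+00, -6.61970276e-05,  2.86583130e+00]), 'wrist_force': array([ 0.57457023, -0.12767276,  0.20712021]), 'moment': array([ 0.07087541, -0.01391379, -0.01928497]), 'finger_force': 0.0, 'finger_gap': 93.86999974311757}
```

View pics/s1.png

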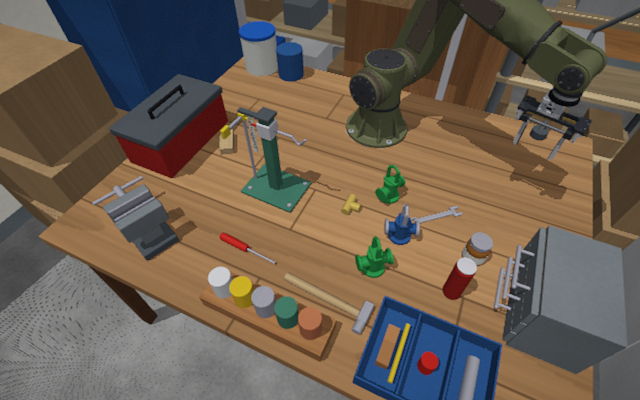

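View pics/t1.png

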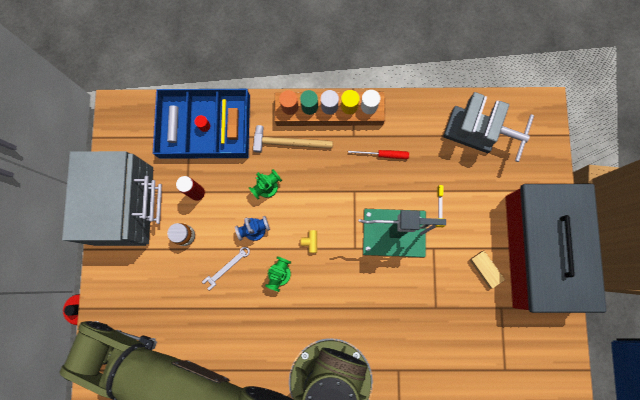

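The top view shows the blue valve at about (252,229) and the scale column at (415,220). The hook runs left to about (362,221) and the yellow flag is at (440,190). Green look-alikes stand at (265,184) and (279,273).

```bash
cat > m1.py <<'E'
from h import *
z=np.load('p1.npz')
for im,P,(r0,r1,c0,c1) in((z['b'],z['Q'],(205,250,225,280)),(z['a'],z['P'],(195,250,375,430))):
    s=im[r0:r1,c0:c1].astype(int);p=P[r0:r1,c0:c1]
    blue=(s[...,2]>s[...,0]+40)&(s[...,2]>s[...,1]+25)
    pb=p[blue];print('blue',len(pb),np.nanmin(pb,0).round(),np.nanmax(pb,0).round())
    up=pb[(pb[:,2]>10)]
    for lo,hi in((10,30),(35,60),(60,72),(78,90),(90,160)):
        q=pb[(pb[:,2]>lo)&(pb[:,2]<hi)]
        if len(q)>4:
            w,v=np.linalg.eigh(np.cov(q[:,:2].T));print(lo,len(q),q.mean(0).round(),'ax',np.degrees(np.arctan2(v[1,1],v[0,1])).round(),np.sqrt(w).round(1))
    q=p[(p[...,2]>92)&(p[...,2]<160)]
    if len(q)>2:
        w,v=np.linalg.eigh(np.cov(q[:,:2].T));print('bail',len(q),q.mean(0).round(),q.max(0).round(),np.degrees(np.arctan2(v[1,1],v[0,1])).round(),np.sqrt(w).round(1))
im,P=z['b'],z['Q']
s=im.astype(int)
g=(s[...,1]>s[...,0]+25)&(P[...,2]>6)&(P[...,2]<20); g[:,:350]=0; g[:,440:]=0
r=cv2.minAreaRect(P[g][:,:2].astype(np.float32)); print('base',r)
top=np.zeros_like(g); top[200:240,385:440]=1
q=P[top&(P[...,2]>310)]; print('cap',q.mean(0).round(),cv2.minAreaRect(q[:,:2].astype(np.float32)))
hk=np.zeros_like(g); hk[200:240,345:400]=1
q=P[hk&(P[...,2]>230)]; w,v=np.linalg.eigh(np.cov(q[:,:2].T));print('hook',len(q),q.min(0),q.max(0),v[:,1]); i=q[:,1].argsort(); print(q[i[::6]].round())
y=(s[...,0]>150)&(s[...,1]>130)&(s[...,2]<80);y[:,:430]=0;y[:180]=0;y[235:]=0
q=P[y];q=q[q[:,2]>200];print('flag',len(q),np.median(q,0),q.min(0),q.max(0))
for n,(r0,r1,c0,c1) in dict(spray=(175,202,174,206),jar=(222,250,165,196),tee=(228,254,298,320),g1=(168,200,248,284),g2=(256,294,265,294)).items():
    p=P[r0:r1,c0:c1].reshape(-1,3); p=p[p[:,2]>15]; print(n,p.min(0).round(),p.max(0).round())
E
python3 m1.py
```

```text
blue 368 [435. 202.  -1.] [506. 288. 150.]
10 75 [452. 236.  15.] ax 155.0 [14.  18.8]
35 54 [466. 241.  54.] ax 112.0 [11.3 31.5]
60 75 [467. 241.  64.] ax 109.0 [ 8.  32.2]
78 119 [467. 243.  84.] ax 147.0 [11.8 13.7]
90 11 [463. 239. 112.] ax 174.0 [ 5.3 15.1]
bail 71 [467. 244. 134.] [491. 257. 155.] -163.0 [ 3.6 14.9]
blue 538 [453. 207.   1.] [507. 289. 125.]
10 134 [490. 248.  16.] ax 110.0 [ 8.9 18.8]
35 149 [485. 249.  50.] ax 109.0 [ 6.  24.7]
60 76 [480. 248.  64.] ax 111.0 [ 9.  25.8]
78 104 [479. 243.  83.] ax 48.0 [12.4 13.2]
90 5 [490. 244. 112.] ax -166.0 [0.3 3.1]
bail 170 [528. 231. 129.] [630. 256. 152.] 167.0 [ 9.5 69.7]
base ((457.0213317871094, -206.19508361816406), (198.80128479003906, 147.73184204101562), 87.43058013916016)
cap [ 457. -210.  323.] ((457.5966491699219, -232.16793823242188), (104.09005737304688, 50.270050048828125), 89.75244140625)
hook 165 [ 435.30910023 -187.68307075  247.64779402] [479.58315796 -75.09871933 298.96656342] [0.05814958 0.99830788]
[[ 435. -188.  253.]
 [ 480. -184.  270.]
 [ 468. -183.  272.]
 [ 463. -183.  292.]
 [ 471. -183.  275.]
 [ 452. -183.  273.]
 [ 446. -182.  275.]
 [ 449. -182.  277.]
 [ 438. -182.  298.]
 [ 455. -177.  275.]
 [ 460. -172.  277.]
 [ 460. -167.  273.]
 [ 457. -161.  278.]
 [ 462. -155.  279.]
 [ 458. -151.  272.]
 [ 460. -145.  275.]
 [ 459. -139.  280.]
 [ 460. -134.  279.]
 [ 459. -129.  280.]
 [ 460. -123.  277.]
 [ 460. -118.  273.]
 [ 460. -113.  273.]
 [ 465. -109.  260.]
 [ 463. -101.  254.]
 [ 462.  -95.  262.]
 [ 461.  -89.  268.]
 [ 463.  -83.  275.]
 [ 460.  -75.  277.]]
flag 49 [ 536.74882844 -293.68265445  301.17193665] [ 444.03647882 -300.99072611  293.05632085] [ 553.36705914 -280.71412115  308.66625713]
spray [563. 411.  16.] [614. 461. 158.]
jar [416. 435.  15.] [482. 502. 102.]
tee [393.  44.  15.] [464.  93.  36.]
g1 [560. 157.  15.] [655. 260. 154.]
g2 [273. 124.  15.] [379. 200. 157.]
```

Measurements agree with each other:
- **Scale:** origin about (457,-206), hook direction about 87.4° (world +y), seat about (462,-101), flag about (538,-295,301).
- **Valve:** axis about (468,244), x-axis at about 108°, so the bail plane lies along 18°.

I'll move above the valve and turn the tool by -56°.

servo_tool([
  [[0.638, -0.57, 0, 0, 0, -0.311, 0], [0.638, -0.57, 0, 0, 0, -0.311, 0], [0.638, -0.57, 0, 0, 0, -0.311, 0], [0.638, -0.57, 0, 0, 0, -0.311, 0], [0.638, -0.57, 0, 0, 0, -0.311, 0], [0.638, -0.57, 0, 0, 0, -0.311, 0], [0.638, -0.57, 0, 0, 0, -0.311, 0], [0.638, -0.57, 0, 0, 0, -0.311, 0], [0.638, -0.57, 0, 0, 0, -0.311, 0], [0.638, -0.57, 0, 0, 0, -0.311, 0]],
], newtons=25)

```text
clock: 1.1
eef_pos: [470.6, 241.8, 204.8]
eef_rot: [-3.141, 0.0, 1.885]
wrist_force: [-0.4, 0.6, 1.3]
finger_gap: 94.2
finger_force: 0.0
```

```bash
python3 - <<'E'
from h import *
a,P=cam('wrist'); save('w1.png',a); np.savez('w1.npz',a=a,P=P)
s=manip.read_state(); print(s['eef_pos'],s['eef_rot'],s['wrist_force'])
e=s['eef_pos']
m=(P[...,2]>92)&(P[...,2]<158)&(np.hypot(P[...,0]-468,P[...,1]-244)<35)
q=P[m]; print(len(q))
r=cv2.minAreaRect(q[:,:2].astype(np.float32)); print(r,q.mean(0),q.max(0))
w,v=np.linalg.eigh(np.cov(q[:,:2].T)); print(np.degrees(np.arctan2(v[1,1],v[0,1])))
E
```

```text
[469.41717219 243.06707865 204.88944265] [-3.14058162e+00  5.61700822e-05  1.88617428e+00] [-0.46596608 -0.25185266 -0.52705468]
718
((472.7273254394531, 244.43637084960938), (44.00447463989258, 12.405984878540039), 20.91828727722168) [472.11569354 245.95700779 134.44985006] [495.15642111 257.00258701 150.82175286]
-160.24690398305296
```

View pics/w1.png

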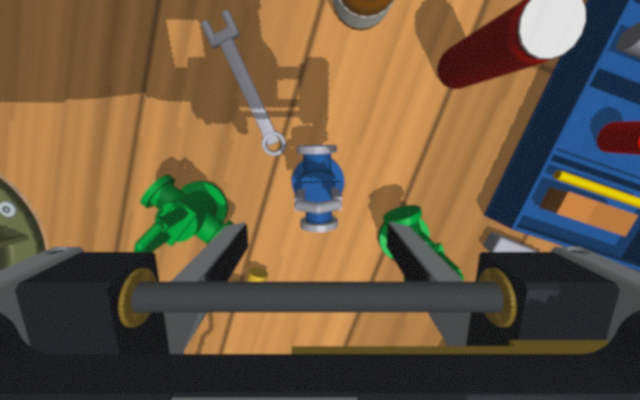

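The wrist view shows the blue valve and its bail at (318,185), clear of the fingers. The bail footprint measures 44×12 mm, matching the spec, with its centre at (472.5,244.5) and an angle of about 20.5°. Next I correct for that, descend and grip.

servo_tool([
  [[0.006, 0.002, -0.05, 0, 0, 0.014, 0], [0.006, 0.002, -0.11, 0, 0, 0.014, 0], [0.006, 0.002, -0.16, 0, 0, 0.014, 0], [0.006, 0.002, -0.2, 0, 0, 0.014, 0], [0.006, 0.002, -0.216, 0, 0, 0.014, 0], [0.006, 0.002, -0.216, 0, 0, 0.014, 0], [0.006, 0.002, -0.216, 0, 0, 0.014, 0.5], [0.006, 0.002, -0.216, 0, 0, 0.014, 0.8], [0.006, 0.002, -0.216, 0, 0, 0.014, 1], [0.006, 0.002, -0.216, 0, 0, 0.014, 1]],
], newtons=25)

```text
clock: 2.15
eef_pos: [471.9, 245.3, 98.0]
eef_rot: [3.141, -0.0, 1.933]
wrist_force: [0.4, -0.2, 0.1]
finger_gap: 65.5
finger_force: 0.0
```

servo_tool([
  [[0, 0, 0, 0, 0, 0, 1], [0, 0, 0, 0, 0, 0, 1], [0, 0, 0, 0, 0, 0, 1], [0, 0, 0, 0, 0, 0, 1]],
])

```text
clock: 2.55
eef_pos: [471.6, 245.1, 97.4]
eef_rot: [-3.141, 0.0, 1.933]
wrist_force: [-2.3, -1.6, 1.9]
finger_gap: 44.2
finger_force: 25.0
```

servo_tool([
  [[0, 0, 0.04, 0, 0, 0, 1], [0, 0, 0.1, 0, 0, 0, 1], [0, 0, 0.18, 0, 0, 0, 1], [0, 0, 0.25, 0, 0, -0.03, 1], [0, 0, 0.3, 0, 0, -0.06, 1], [0, -0.04, 0.3, 0, 0, -0.09, 1], [0, -0.1, 0.3, 0, 0, -0.11, 1], [-0.004, -0.17, 0.3, 0, 0, -0.13, 1], [-0.008, -0.24, 0.3, 0, 0, -0.13, 1], [-0.012, -0.31, 0.3, 0, 0, -0.13, 1]],
])

```text
clock: 3.55
eef_pos: [465.0, 88.9, 246.3]
eef_rot: [-3.139, 0.0, 1.524]
wrist_force: [-0.3, 0.1, -9.4]
finger_gap: 43.9
finger_force: 25.0
```

servo_tool([
  [[-0.002, -0.07, 0, 0, 0, 0, 1], [-0.002, -0.13, 0, 0, 0, 0, 1], [-0.002, -0.18, 0, 0, 0, 0, 1], [-0.002, -0.22, 0, 0, 0, 0, 1], [-0.002, -0.24, 0, 0, 0, 0, 1], [-0.002, -0.24, 0, 0, 0, 0, 1], [-0.002, -0.24, 0, 0, 0, 0, 1], [-0.002, -0.24, 0, 0, 0, 0, 1], [-0.002, -0.24, 0, 0, 0, 0, 1], [-0.002, -0.24, 0, 0, 0, 0, 1]],
])

```text
clock: 4.55
eef_pos: [464.8, -29.3, 247.5]
eef_rot: [3.142, -0.0, 1.525]
wrist_force: [0.6, -1.4, -8.3]
finger_gap: 43.7
finger_force: 25.0
```

```bash
python3 - <<'E'
from h import *
s=manip.read_state(); print(s['eef_pos'],s['eef_rot'],s['wrist_force'],s['finger_gap'])
a,P=cam('wrist'); b,Q=cam('scene'); np.savez('w2.npz',a=a,P=P,b=b,Q=Q)
save('w2.png',np.vstack([a,b])[:, :]if 0 else cv2.resize(np.vstack([a,b[50:250]]),None,fx=1,fy=1))
for n,X in(('w',P),('s',Q)):
    m=(X[...,2]>240)&(X[...,2]<290)&(abs(X[...,0]-462)<15)&(X[...,1]<-60)&(X[...,1]>-180)
    q=X[m]; print(n,len(q))
    for y in range(-180,-60,8):
        k=q[(q[:,1]>=y)&(q[:,1]<y+8)]
        if len(k): print(y+4,len(k),np.median(k,0).round(1),k[:,2].min().round(),k[:,2].max().round())
E
```

```text
[464.79118806 -29.29245473 247.45681571] [ 3.14156276e+00 -8.02151901e-05  1.52511180e+00] [ 0.57827272 -1.42915267 -8.32704116] 43.70709728427573
w 300
-112 42 [ 464.4 -108.8  255.8] 252.0 258.0
-104 124 [ 464.5 -105.3  253.5] 249.0 259.0
-80 126 [466.1 -78.3 276.1] 271.0 279.0
-72 8 [465.4 -75.9 274.5] 273.0 275.0
s 89
-176 6 [ 462.2 -175.7  272.8] 268.0 275.0
-168 8 [ 462.4 -168.6  273. ] 270.0 277.0
-160 7 [ 462.3 -159.7  273.1] 269.0 276.0
-152 8 [ 463.4 -150.8  272.4] 268.0 275.0
-144 7 [ 463.8 -143.1  272.5] 269.0 274.0
-136 6 [ 462.9 -134.7  272.9] 270.0 274.0
-128 9 [ 465. -126.  273.] 264.0 276.0
-120 8 [ 465.  -119.7  268.4] 264.0 271.0
-112 11 [ 465.7 -111.   258.1] 245.0 264.0
-104 7 [ 465.4 -104.2  253.6] 248.0 256.0
-96 8 [465.2 -96.2 255.6] 248.0 261.0
-88 4 [465.1 -88.3 263. ] 258.0 264.0
```

View pics/w2.png

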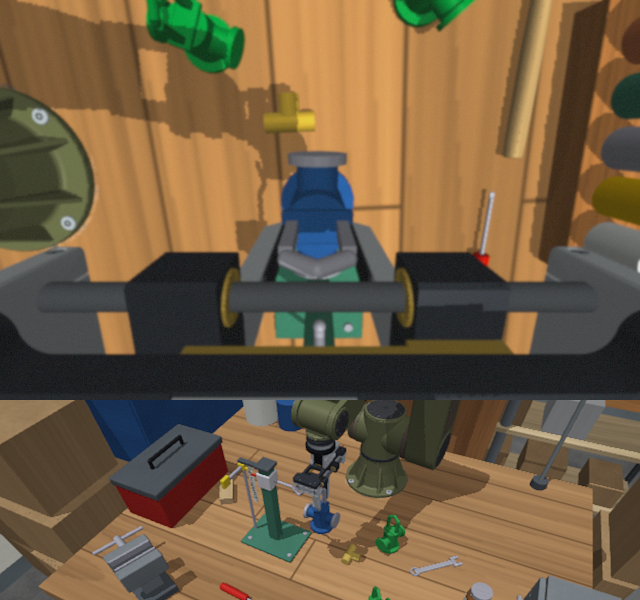

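Wrist view: the bail peak is at (317,265) and the hook tip at (319,325), so they line up laterally. I'll check where the bail sits relative to the tool.

```bash
python3 - <<'E'
from h import *
z=np.load('w2.npz')
for n in 'PQ':
    X=z[n]; m=(X[...,2]>255)&(X[...,2]<306)&(abs(X[...,0]-465)<24)&(abs(X[...,1]+29)<12)
    q=X[m]; print(n,len(q), q.min(0).round(1) if len(q) else'',q.max(0).round(1) if len(q) else'')
    k=q[q[:,2]>292]; print(len(k),k.min(0),k.max(0)) if len(k) else 0
    # cap/foot checks
F=[]
for i in range(1): F.append(manip.read_state()['wrist_force'])
print(F)
E
```

```text
P 2828 [441.  -39.2 255. ] [489.  -18.5 306. ]
1063 [441.00062301 -38.0316958  292.0003083 ] [488.98888346 -18.55154578 305.97980433]
Q 79 [441.  -35.3 256.8] [488.4 -19.6 302.8]
16 [442.04081481 -32.6307141  292.73320717] [473.60565926 -19.93213626 302.79428701]
[array([-0.6352267 ,  0.28194807, -9.26811173])]
```

servo_tool([
  [[0, -0.012, 0, 0, 0, 0, 1], [0, -0.027, 0, 0, 0, 0, 1], [0, -0.042, 0, 0, 0, 0, 1], [0, -0.057, 0, 0, 0, 0, 1], [0, -0.072, 0, 0, 0, 0, 1], [-0.001, -0.088, 0, 0, 0, 0, 1], [-0.001, -0.104, 0, 0, 0, 0, 1], [-0.001, -0.12, 0, 0, 0, 0, 1], [-0.001, -0.134, 0, 0, 0, 0, 1], [-0.001, -0.144, 0, 0, 0, 0, 1]],
])

```text
clock: 5.65
eef_pos: [464.3, -102.5, 247.4]
eef_rot: [-3.142, 0.0, 1.524]
wrist_force: [0.1, -0.2, -9.0]
finger_gap: 43.8
finger_force: 25.0
```

servo_tool([
  [[0, 0, 0, 0, 0, 0, 1], [0, 0, 0, 0, 0, 0, 1], [0, 0, 0, 0, 0, 0, 1], [0, 0, 0, 0, 0, 0, 1], [0, 0, 0, 0, 0, 0, 1]],
])

```text
clock: 6.15
eef_pos: [464.3, -101.6, 247.5]
eef_rot: [3.142, -0.0, 1.525]
wrist_force: [-0.1, -0.7, -8.8]
finger_gap: 43.7
finger_force: 25.0
```

```bash
python3 - <<'E'
from h import *
F=[]
for n in('wrist','scene','wrist','scene'):
    c=cam(n); F.append(manip.read_state()['wrist_force'])
    if n=='wrist': a,P=c
    else: b,Q=c
print(np.round(F,1),manip.read_state()['eef_pos'])
np.savez('w3.npz',a=a,P=P,b=b,Q=Q)
save('w3.png',np.vstack([a[150:360],cv2.resize(b[90:190,210:370],(640,400),interpolation=cv2.INTER_CUBIC)[:390]]))
E
```

```text
[[-0.4  0.3 -8.6]
 [-0.1  1.4 -8.9]
 [ 0.  -0.1 -8.5]
 [ 0.6  0.2 -9.1]] [ 464.27515875 -101.73868959  247.43265093]
```

View pics/w3.png

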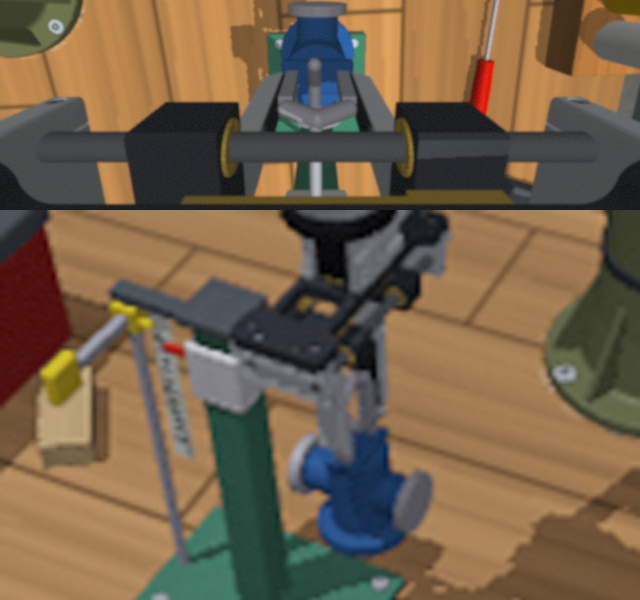

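The tip is through the loop and centred (wrist crop: tip at (315,65), bail peak at (316,118)). The load is about 8.8 N, so I expect about 59 mm of deflection. Now I lower slowly.

servo_tool([
  [[0, 0, -0.006, 0, 0, 0, 1], [0, 0, -0.012, 0, 0, 0, 1], [0, 0, -0.018, 0, 0, 0, 1], [0, 0, -0.024, 0, 0, 0, 1], [0, 0, -0.03, 0, 0, 0, 1], [0, 0, -0.036, 0, 0, 0, 1], [0, 0, -0.042, 0, 0, 0, 1], [0, 0, -0.048, 0, 0, 0, 1], [0, 0, -0.053, 0, 0, 0, 1], [0, 0, -0.056, 0, 0, 0, 1]],
])

```text
clock: 7.35
eef_pos: [464.2, -101.8, 219.2]
eef_rot: [-3.141, -0.0, 1.524]
wrist_force: [0.1, 0.8, -8.7]
finger_gap: 43.9
finger_force: 25.0
```

servo_tool([
  [[0, 0, -0.003, 0, 0, 0, 1], [0, 0, -0.006, 0, 0, 0, 1], [0, 0, -0.009, 0, 0, 0, 1], [0, 0, -0.012, 0, 0, 0, 1], [0, 0, -0.015, 0, 0, 0, 1], [0, 0, -0.018, 0, 0, 0, 1], [0, 0, -0.021, 0, 0, 0, 1], [0, 0, -0.024, 0, 0, 0, 1], [0, 0, -0.027, 0, 0, 0, 1], [0, 0, -0.03, 0, 0, 0, 1]],
])

```text
clock: 8.35
eef_pos: [464.3, -101.8, 204.4]
eef_rot: [3.141, 0.0, 1.524]
wrist_force: [-0.8, -0.4, -7.8]
finger_gap: 43.9
finger_force: 25.0
```

servo_tool([
  [[0, 0, -0.003, 0, 0, 0, 1], [0, 0, -0.006, 0, 0, 0, 1], [0, 0, -0.009, 0, 0, 0, 1], [0, 0, -0.012, 0, 0, 0, 1], [0, 0, -0.015, 0, 0, 0, 1], [0, 0, -0.018, 0, 0, 0, 1], [0, 0, -0.021, 0, 0, 0, 1], [0, 0, -0.024, 0, 0, 0, 1], [0, 0, -0.027, 0, 0, 0, 1], [0, 0, -0.03, 0, 0, 0, 1]],
])

```text
clock: 9.35
eef_pos: [464.3, -101.8, 189.4]
eef_rot: [3.142, 0.0, 1.524]
wrist_force: [-1.1, 0.7, -4.7]
finger_gap: 44.0
finger_force: 25.0
```

servo_tool([
  [[0, 0, -0.003, 0, 0, 0, 1], [0, 0, -0.006, 0, 0, 0, 1], [0, 0, -0.009, 0, 0, 0, 1], [0, 0, -0.012, 0, 0, 0, 1], [0, 0, -0.015, 0, 0, 0, 1], [0, 0, -0.018, 0, 0, 0, 1], [0, 0, -0.021, 0, 0, 0, 1], [0, 0, -0.024, 0, 0, 0, 1], [0, 0, -0.027, 0, 0, 0, 1], [0, 0, -0.03, 0, 0, 0, 1]],
])

```text
clock: 10.35
eef_pos: [464.3, -101.8, 174.4]
eef_rot: [3.141, 0.0, 1.524]
wrist_force: [-1.9, -0.7, -3.3]
finger_gap: 44.1
finger_force: 25.0
```

servo_tool([
  [[0, 0, -0.003, 0, 0, 0, 1], [0, 0, -0.006, 0, 0, 0, 1], [0, 0, -0.009, 0, 0, 0, 1], [0, 0, -0.012, 0, 0, 0, 1], [0, 0, -0.015, 0, 0, 0, 1], [0, 0, -0.018, 0, 0, 0, 1], [0, 0, -0.02, 0, 0, 0, 1], [0, 0, -0.022, 0, 0, 0, 1], [0, 0, -0.022, 0, 0, 0, 1], [0, 0, -0.022, 0, 0, 0, 1]],
])

```text
clock: 11.35
eef_pos: [464.3, -101.8, 163.5]
eef_rot: [3.142, 0.0, 1.524]
wrist_force: [-2.2, -1.0, -0.9]
finger_gap: 44.0
finger_force: 25.0
```

```bash
cat > f.py <<'E'
from h import *
F=[];Z=[]
for i in range(12):
    c=manip.camera('top'); s=manip.read_state(); F.append(s['wrist_force']); Z.append(s['eef_pos'][2])
print(np.mean(F,0).round(2),np.std(F,0).round(2),np.mean(Z).round(1),s['clock'])
b,Q=cam('scene'); s=b.astype(int)
r=(s[...,0]>150)&(s[...,1]<70)&(s[...,2]<70)&(abs(Q[...,0]-453)<30)&(Q[...,1]<-235)&(Q[...,1]>-300)&(Q[...,2]>150)
q=Q[r]; print('red',len(q),q.mean(0).round(1) if len(q) else '')
E
python3 f.py
```

```text
[-2.13 -1.31 -1.44] [0.44 0.54 0.44] 163.5 11.95
red 5 [ 465.3 -250.7  221.4]
```

About 1.4 N is still on the gripper. The side forces (-2.1, -1.3 N) show the bail sits slightly off the seat, so I ease the tool in -x and -y while lowering.

servo_tool([
  [[-0.001, -0.001, -0.002, 0, 0, 0, 1], [-0.002, -0.002, -0.004, 0, 0, 0, 1], [-0.003, -0.003, -0.006, 0, 0, 0, 1], [-0.004, -0.004, -0.008, 0, 0, 0, 1], [-0.004, -0.004, -0.01, 0, 0, 0, 1], [-0.004, -0.004, -0.01, 0, 0, 0, 1], [-0.004, -0.004, -0.01, 0, 0, 0, 1], [-0.004, -0.004, -0.01, 0, 0, 0, 1]],
])

```text
clock: 12.8
eef_pos: [462.8, -102.8, 158.5]
eef_rot: [3.14, -0.002, 1.525]
wrist_force: [2.8, 9.5, -0.7]
finger_gap: 43.6
finger_force: 25.0
```

```bash
python3 f.py
```

```text
[ 2.58  9.94 -0.7 ] [0.62 0.47 0.34] 158.5 13.4
red 6 [ 465.5 -250.3  218. ]
```

servo_tool([
  [[0.001, 0.001, 0, 0, 0, 0, 1], [0.002, 0.002, 0, 0, 0, 0, 1], [0.002, 0.0034, -0.002, 0, 0, 0, 1], [0.002, 0.0034, -0.004, 0, 0, 0, 1], [0.002, 0.0034, -0.006, 0, 0, 0, 1], [0.002, 0.0034, -0.006, 0, 0, 0, 1], [0.002, 0.0034, -0.006, 0, 0, 0, 1]],
])

```text
clock: 14.15
eef_pos: [463.2, -102.2, 155.4]
eef_rot: [-3.141, 0.0, 1.524]
wrist_force: [-5.0, -2.7, -0.0]
finger_gap: 43.9
finger_force: 25.0
```

```bash
python3 f.py
```

```text
[-4.9  -2.51  0.06] [0.31 0.39 0.33] 155.4 14.75
red 5 [ 464.3 -251.9  213.8]
```

servo_tool([
  [[-0.0006, -0.0003, 0, 0, 0, 0, 1], [-0.0013, -0.0007, 0, 0, 0, 0, 1], [-0.0013, -0.0007, 0, 0, 0, 0, 1], [-0.0013, -0.0007, 0, 0, 0, 0, 1], [-0.0013, -0.0007, 0, 0, 0, 0, 1]],
])

```text
clock: 15.3
eef_pos: [463.0, -102.4, 155.6]
eef_rot: [3.141, -0.0, 1.524]
wrist_force: [3.0, 0.8, -0.0]
finger_gap: 43.5
finger_force: 25.0
```

```bash
python3 f.py
```

```text
[ 4.08  0.9  -0.18] [0.86 0.3  0.26] 155.5 15.9
red 5 [ 465.6 -250.9  215.1]
```

servo_tool([
  [[0.0006, 0.0001, 0, 0, 0, 0, 1], [0.0006, 0.0001, 0, 0, 0, 0, 1], [0.0006, 0.0001, 0, 0, 0, 0, 1], [0.0006, 0.0001, 0, 0, 0, 0, 1]],
], newtons=8)

```text
clock: 16.35
eef_pos: [462.8, -102.4, 155.4]
eef_rot: [-3.141, 0.0, 1.524]
wrist_force: [2.0, 0.6, -0.8]
finger_gap: 43.7
finger_force: 8.0
```

servo_tool([
  [[0, 0, 0, 0, 0, 0, 1], [0, 0, 0, 0, 0, 0, 1], [0, 0, 0, 0, 0, 0, 1], [0, 0, 0, 0, 0, 0, 1], [0, 0, 0, 0, 0, 0, 1]],
], newtons=3)

```text
clock: 16.85
eef_pos: [462.9, -102.4, 155.4]
eef_rot: [-3.141, 0.0, 1.524]
wrist_force: [1.2, 0.2, 0.0]
finger_gap: 43.8
finger_force: 3.0
```

```bash
python3 f.py
```

```text
[ 0.86  0.16 -0.32] [0.31 0.41 0.57] 155.4 17.45
red 5 [ 464.8 -251.5  214.2]
```

servo_tool([
  [[0, 0, 0, 0, 0, 0, 0.52], [0, 0, 0, 0, 0, 0, 0.5], [0, 0, 0, 0, 0, 0, 0.48], [0, 0, 0, 0, 0, 0, 0.44], [0, 0, 0, 0, 0, 0, 0.4], [0, 0, 0, 0, 0, 0, 0.3], [0, 0, 0, 0, 0, 0, 0.2], [0, 0, 0, 0, 0, 0, 0.1], [0, 0, 0, 0, 0, 0, 0.1], [0, 0, 0, 0, 0, 0, 0.1]],
])

```text
clock: 18.5
eef_pos: [462.9, -102.4, 155.4]
eef_rot: [-3.142, -0.0, 1.524]
wrist_force: [-0.1, -0.2, -0.3]
finger_gap: 84.5
finger_force: 0.0
```

```bash
cat > v.py <<'E'
import sys
from h import *
s=manip.read_state(); print(s['clock'],s['eef_pos'],s['finger_gap'],s['wrist_force'].round(1))
b,Q=cam('scene'); b2,Q2=cam('scene'); print('moving px',int((np.abs(b.astype(int)-b2).max(-1)>60).sum()))
np.savez('v.npz',b=b,Q=Q)
save(sys.argv[1],cv2.resize(b[90:190,210:370],(800,500),interpolation=cv2.INTER_CUBIC))
t=b.astype(int)
r=(t[...,0]>150)&(t[...,1]<70)&(t[...,2]<70)&(abs(Q[...,0]-453)<30)&(Q[...,1]<-235)&(Q[...,1]>-300)&(Q[...,2]>150)
print('red',Q[r].round(1).tolist(), np.argwhere(r).tolist())
E
python3 v.py v1.png
```

```text
18.5 [ 462.91027941 -102.38336881  155.4435635 ] 84.52648503870651 [-0.1 -0.2 -0.3]
moving px 0
red [[465.7, -253.9, 214.1], [462.5, -252.6, 212.0], [462.6, -248.6, 213.6], [468.6, -248.4, 214.3], [465.8, -246.8, 212.7], [465.0, -243.6, 213.2]] [[139, 255], [139, 256], [139, 257], [140, 256], [140, 257], [140, 258]]
```

View pics/v1.png

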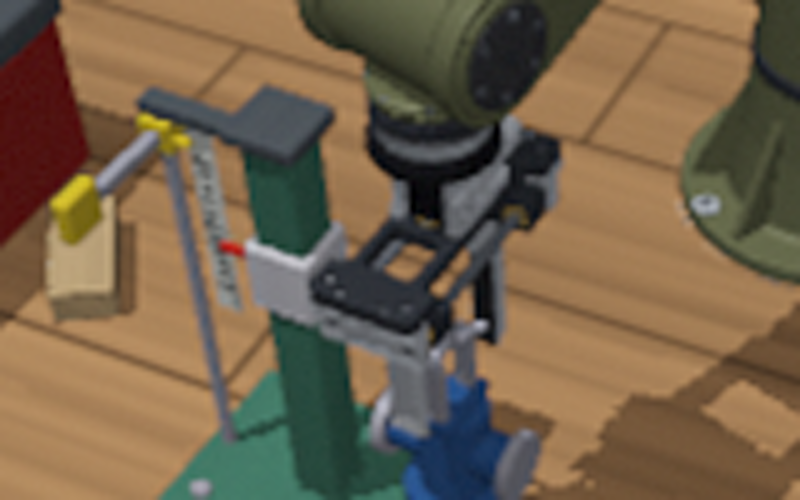

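The fingers are open and nothing is moving. The red pointer (crop (232,246)) is at z ≈ 213. I retreat straight up, then turn -90° and go over the flag.

servo_tool([
  [[0, 0, 0.02, 0, 0, 0, 0.1], [0, 0, 0.05, 0, 0, 0, 0.1], [0, 0, 0.1, 0, 0, 0, 0.1], [0, 0, 0.16, 0, 0, 0, 0.1], [0, 0, 0.22, 0, 0, 0, 0.1], [0, 0, 0.28, 0, 0, 0, 0.1], [0, 0, 0.34, 0, 0, 0, 0.1], [0, 0, 0.4, 0, 0, 0, 0.1], [0, 0, 0.42, 0, 0, 0, 0.1], [0, 0, 0.42, 0, 0, 0, 0.1]],
])

```text
clock: 19.6
eef_pos: [463.1, -102.4, 366.4]
eef_rot: [3.14, 0.001, 1.524]
wrist_force: [-0.5, 0.1, -1.3]
finger_gap: 84.7
finger_force: 0.0
```

servo_tool([
  [[0.04, -0.03, 0, 0, 0, -0.047, 0.1], [0.08, -0.08, 0, 0, 0, -0.094, 0.1], [0.12, -0.14, 0, 0, 0, -0.14, 0.1], [0.156, -0.2, 0, 0, 0, -0.187, 0.1], [0.156, -0.26, 0, 0, 0, -0.234, 0.1], [0.156, -0.32, 0, 0, 0, -0.28, 0.1], [0.156, -0.384, 0, 0, 0, -0.327, 0.1], [0.156, -0.384, 0, 0, 0, -0.374, 0.1], [0.156, -0.384, 0, 0, 0, -0.42, 0.1], [0.156, -0.384, 0, 0, 0, -0.467, 0.1]],
])

```text
clock: 20.6
eef_pos: [540.7, -294.6, 363.2]
eef_rot: [-3.14, 0.002, 0.051]
wrist_force: [0.5, -0.1, -0.7]
finger_gap: 84.4
finger_force: 0.0
```

servo_tool([
  [[0, 0, 0, 0, 0, -0.033, 0.1], [0, 0, 0, 0, 0, -0.033, 0.1], [0, 0, 0, 0, 0, -0.033, 0.1], [0, 0, 0, 0, 0, -0.033, 0.1]],
])

```text
clock: 21.0
eef_pos: [540.9, -294.3, 364.8]
eef_rot: [-3.141, 0.001, -0.044]
wrist_force: [0.2, -0.4, 0.5]
finger_gap: 84.8
finger_force: 0.0
```

```bash
python3 - <<'E'
from h import *
s=manip.read_state(); print(s['clock'],s['eef_pos'],s['eef_rot'],s['finger_gap'])
for n in('wrist','scene','top'):
    b,Q=cam(n); t=b.astype(int)
    if n=='wrist': save('w4.png',b)
    y=(t[...,0]>140)&(t[...,1]>110)&(t[...,2]<90)&(abs(Q[...,0]-537)<25)&(abs(Q[...,1]+294)<20)&(Q[...,2]>240)
    q=Q[y]; print(n,len(q))
    if len(q): print(np.percentile(q,[2,50,98],axis=0).round(1).tolist())
    y=(t[...,0]>140)&(t[...,1]>110)&(t[...,2]<90)&(abs(Q[...,0]-453)<25)&(abs(Q[...,1]+275)<30)&(Q[...,2]>220)
    q=Q[y]; print(' idx',len(q))
    if len(q): print(np.percentile(q,[2,50,98],axis=0).round(1).tolist())
    r=(t[...,0]>130)&(t[...,1]<70)&(t[...,2]<70)&(abs(Q[...,0]-453)<30)&(Q[...,1]<-235)&(Q[...,1]>-300)&(Q[...,2]>150)
    q=Q[r]; print(' red',q.mean(0).round(1) if len(q) else '')
E
```

```text
21.0 [ 540.88239786 -294.34265066  364.78803155] [-3.14115392e+00  7.84851589e-04 -4.39066305e-02] 84.75617681299704
wrist 404
[[529.6, -301.3, 295.7], [544.2, -295.9, 300.8], [557.3, -290.3, 302.4]]
 idx 35
[[463.8, -284.1, 271.7], [466.8, -277.3, 287.4], [468.3, -271.3, 288.9]]
 red [ 464.8 -247.5  212.9]
scene 38
[[528.2, -300.4, 279.9], [546.3, -295.6, 300.7], [556.7, -289.9, 304.3]]
 idx 17
[[457.0, -298.0, 240.2], [463.8, -278.3, 290.0], [467.5, -270.9, 299.6]]
 red [ 464.3 -249.2  214.7]
top 0
 idx 11
[[439.9, -301.5, 592.2], [462.4, -273.2, 660.4], [474.9, -247.2, 665.0]]
 red
```

View pics/w4.png

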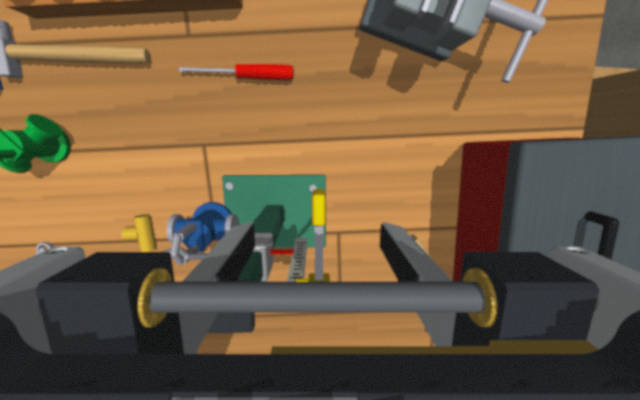

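The wrist view shows the yellow flag at (319,208), centred between the fingers. It measures centre ≈ (542,-296), top 301, so its line is at z ≈ 286. The pointer is at ≈ 213.5. I descend and pinch.

servo_tool([
  [[0.002, -0.003, -0.04, 0, 0, 0, 0.1], [0.002, -0.003, -0.09, 0, 0, 0, 0.1], [0.002, -0.003, -0.14, 0, 0, 0, 0.2], [0.002, -0.003, -0.17, 0, 0, 0, 0.3], [0.002, -0.003, -0.186, 0, 0, 0, 0.5], [0.002, -0.003, -0.186, 0, 0, 0, 0.7], [0.002, -0.003, -0.186, 0, 0, 0, 1], [0.002, -0.003, -0.186, 0, 0, 0, 1], [0.002, -0.003, -0.186, 0, 0, 0, 1], [0.002, -0.003, -0.186, 0, 0, 0, 1]],
], newtons=20)

```text
clock: 22.15
eef_pos: [542.0, -295.9, 272.9]
eef_rot: [3.141, -0.001, -0.046]
wrist_force: [1.0, -0.1, -0.6]
finger_gap: 24.1
finger_force: 0.0
```

servo_tool([
  [[0, 0, 0, 0, 0, 0, 1], [0, 0, 0, 0, 0, 0, 1], [0, 0, 0, 0, 0, 0, 1], [0, 0, 0, 0, 0, 0, 1], [0, 0, 0, 0, 0, 0, 1], [0, 0, 0, 0, 0, 0, 1]],
])

```text
clock: 22.75
eef_pos: [542.0, -295.8, 272.5]
eef_rot: [-3.141, -0.0, -0.046]
wrist_force: [-0.3, 2.3, 2.2]
finger_gap: 11.6
finger_force: 20.0
```

servo_tool([
  [[0, 0, -0.008, 0, 0, 0, 1], [0, 0, -0.016, 0, 0, 0, 1], [0, 0, -0.024, 0, 0, 0, 1], [0, 0, -0.032, 0, 0, 0, 1], [0, 0, -0.04, 0, 0, 0, 1], [0, 0, -0.048, 0, 0, 0, 1], [0, 0, -0.056, 0, 0, 0, 1], [0, 0, -0.064, 0, 0, 0, 1], [0, 0, -0.072, 0, 0, 0, 1], [0, 0, -0.08, 0, 0, 0, 1]],
])

```text
clock: 23.75
eef_pos: [542.0, -295.8, 232.1]
eef_rot: [-3.141, -0.0, -0.046]
wrist_force: [1.0, 5.2, 2.7]
finger_gap: 12.0
finger_force: 20.0
```

servo_tool([
  [[0, 0, -0.008, 0, 0, 0, 1], [0, 0, -0.016, 0, 0, 0, 1], [0, 0, -0.024, 0, 0, 0, 1], [0, 0, -0.032, 0, 0, 0, 1], [0, 0, -0.04, 0, 0, 0, 1], [0, 0, -0.048, 0, 0, 0, 1], [0, 0, -0.056, 0, 0, 0, 1], [0, 0, -0.062, 0, 0, 0, 1], [0, 0, -0.062, 0, 0, 0, 1], [0, 0, -0.062, 0, 0, 0, 1]],
])

```text
clock: 24.75
eef_pos: [541.9, -295.8, 200.9]
eef_rot: [-3.141, 0.001, -0.046]
wrist_force: [2.0, 4.1, -3.1]
finger_gap: 12.0
finger_force: 20.0
```

```bash
cat > k.py <<'E'
import sys
from h import *
s=manip.read_state(); print(s['clock'],s['eef_pos'],s['wrist_force'],s['finger_gap'])
for n in('scene','wrist'):
    b,Q=cam(n); t=b.astype(int)
    y=(t[...,0]>140)&(t[...,1]>110)&(t[...,2]<90)&(abs(Q[...,0]-455)<25)&(abs(Q[...,1]+275)<32)&(Q[...,2]>150)
    r=(t[...,0]>130)&(t[...,1]<70)&(t[...,2]<70)&(abs(Q[...,0]-453)<30)&(Q[...,1]<-235)&(Q[...,1]>-300)&(Q[...,2]>150)
    f=(t[...,0]>140)&(t[...,1]>110)&(t[...,2]<90)&(abs(Q[...,0]-540)<25)&(abs(Q[...,1]+294)<15)&(Q[...,2]>150)
    for l,m in(('idx',y),('red',r),('flag',f)):
        q=Q[m]; print(n,l,len(q),np.percentile(q,[5,50,95],axis=0).round(1).tolist() if len(q) else'')
    if n=='scene': save(sys.argv[1],cv2.resize(b[100:190,215:335],(800,600),interpolation=cv2.INTER_CUBIC))
    else: save('x'+sys.argv[1],b)
E
python3 k.py k1.png
```

```text
24.75 [ 541.8765995  -295.79696304  200.89974763] [ 2.02060993  4.08394014 -3.08173787] 11.955253110254887
scene idx 0 
scene red 1 [[462.2, -248.9, 213.1], [462.2, -248.9, 213.1], [462.2, -248.9, 213.1]]
scene flag 10 [[549.0, -296.9, 210.4], [554.8, -294.8, 227.3], [557.3, -291.5, 231.0]]
wrist idx 5 [[461.2, -286.8, 194.4], [467.6, -282.6, 205.3], [468.2, -281.8, 207.2]]
wrist red 0 
wrist flag 707 [[531.8, -300.7, 227.6], [545.4, -295.7, 229.4], [556.6, -291.6, 230.6]]
```

View pics/k1.png

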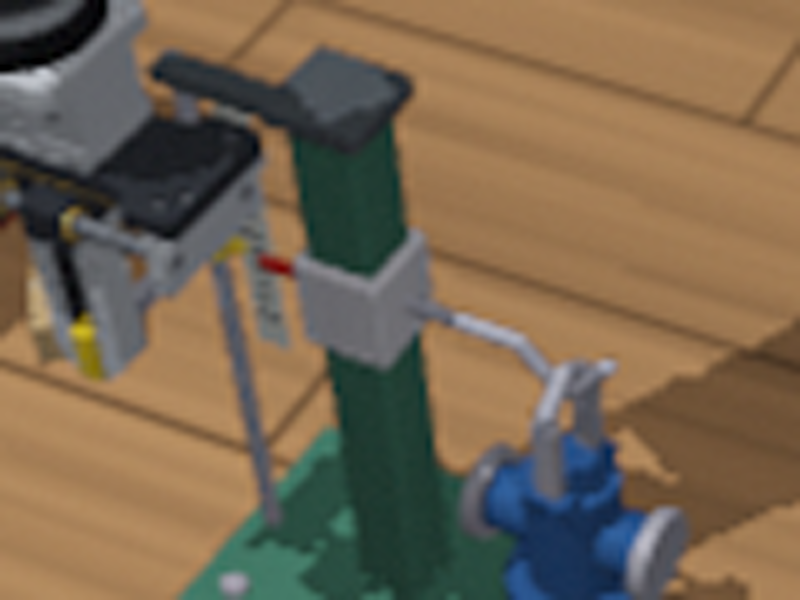

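The valve still hangs in the hook. The flag top is at 229.5, so the marker line is at about 214.5–215.5 against a pointer of about 213.5. I go 1.5 mm lower, open and lift away.

servo_tool([
  [[0, 0, -0.003, 0, 0, 0, 1], [0, 0, -0.003, 0, 0, 0, 1], [0, 0, -0.003, 0, 0, 0, 1], [0, 0, -0.003, 0, 0, 0, 0.8], [0, 0, -0.003, 0, 0, 0, 0.6], [0, 0, -0.003, 0, 0, 0, 0.5], [0, 0, -0.003, 0, 0, 0, 0.4], [0, 0, -0.003, 0, 0, 0, 0.4], [0, 0, -0.003, 0, 0, 0, 0.4], [0, 0, -0.003, 0, 0, 0, 0.4]],
])

```text
clock: 25.85
eef_pos: [541.9, -295.9, 199.9]
eef_rot: [-3.142, 0.0, -0.046]
wrist_force: [0.2, -0.1, -0.4]
finger_gap: 55.8
finger_force: 0.0
```

servo_tool([
  [[0, 0, 0.03, 0, 0, 0, 0.4], [0, 0, 0.08, 0, 0, 0, 0.4], [0, 0, 0.15, 0, 0, 0, 0.4], [0, 0, 0.22, 0, 0, 0, 0.4], [0, 0, 0.29, 0, 0, 0, 0.4], [0, 0, 0.33, 0, 0, 0, 0.4], [0, 0, 0.33, 0, 0, 0, 0.4], [0, 0, 0.33, 0, 0, 0, 0.4]],
])

```text
clock: 26.65
eef_pos: [541.9, -295.9, 363.9]
eef_rot: [-3.141, 0.001, -0.046]
wrist_force: [0.7, -0.3, -1.0]
finger_gap: 56.3
finger_force: 0.0
```

```bash
python3 k.py k2.png
```

```text
26.65 [ 541.89380069 -295.89853699  363.93861347] [ 0.70812886 -0.32798486 -0.99713502] 56.31398193896405
scene idx 15 [[452.1, -304.5, 206.9], [462.0, -295.4, 224.0], [465.8, -280.6, 227.3]]
scene red 1 [[463.3, -248.1, 214.3], [463.3, -248.1, 214.3], [463.3, -248.1, 214.3]]
scene flag 34 [[528.7, -300.8, 209.3], [544.9, -293.8, 228.0], [557.4, -289.9, 231.0]]
wrist idx 214 [[448.7, -301.9, 214.4], [462.5, -287.0, 224.2], [467.3, -273.7, 243.7]]
wrist red 69 [[462.6, -258.3, 211.9], [464.8, -249.3, 212.9], [467.2, -239.3, 213.8]]
wrist flag 240 [[531.1, -300.7, 226.5], [543.7, -295.7, 228.3], [556.7, -290.5, 229.3]]
```

View pics/k2.png

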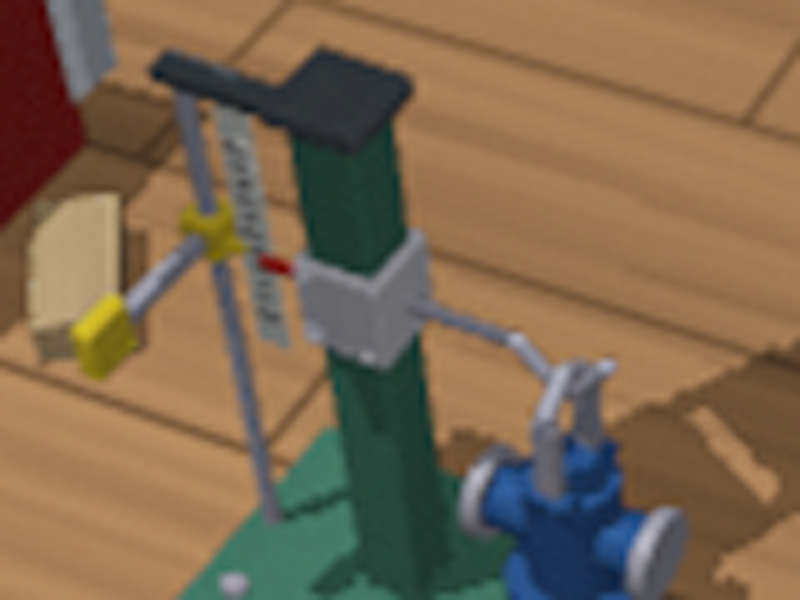

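The marker's index, crop (240,242), now sits beside the red pointer at (272,264). I'll compare their heights directly in the unobstructed wrist depth.

```bash
python3 - <<'E'
from h import *
b,Q=cam('wrist'); t=b.astype(int)
y=(t[...,0]>140)&(t[...,1]>110)&(t[...,2]<90); r=(t[...,0]>130)&(t[...,1]<70)&(t[...,2]<70)
for l,m in(('i',y),('r',r)):
  for y0 in range(-310,-230,6):
    k=m&(Q[...,1]>=y0)&(Q[...,1]<y0+6)&(Q[...,0]>440)&(Q[...,0]<475)&(Q[...,2]>180)&(Q[...,2]<250)
    q=Q[k]
    if len(q)>2: print(l,y0+3,len(q),np.median(q,0).round(1),(np.ptp(q,0)).round(1))
E
```

```text
i -301 55 [ 459.  -300.5  224.5] [20.3  4.   3.1]
i -295 21 [ 465.1 -295.   224.4] [20.1  5.4  3.3]
i -289 30 [ 464.1 -287.7  224.5] [ 9.5  5.3 23.8]
i -283 61 [ 457.5 -283.6  224.3] [20.7  6.  12.2]
i -277 25 [ 463.8 -277.4  214.8] [5.7 5.3 3.8]
i -271 10 [ 464.8 -272.4  215.1] [4.9 2.7 1.8]
r -259 11 [ 464.9 -258.3  213. ] [4.  2.7 1.3]
r -253 20 [ 464.6 -253.2  212.8] [5.3 5.5 3.3]
r -247 20 [ 464.7 -246.9  212.9] [4.9 5.4 2.7]
r -241 17 [ 464.9 -240.9  213. ] [4.6 5.1 1.8]
```

The index top is at 215.0 and the pointer top at 212.9. That is within 4 mm but about 2 mm high, so I'll nudge it for margin.

servo_tool([
  [[0, 0, -0.07, 0, 0, 0, 0.4], [0, 0, -0.15, 0, 0, 0, 0.4], [0, 0, -0.22, 0, 0, 0, 0.4], [0, 0, -0.28, 0, 0, 0, 0.4], [0, 0, -0.32, 0, 0, 0, 0.4], [0, 0, -0.33, 0, 0, 0, 0.6], [0, 0, -0.33, 0, 0, 0, 0.8], [0, 0, -0.33, 0, 0, 0, 1], [0, 0, -0.33, 0, 0, 0, 1], [0, 0, -0.33, 0, 0, 0, 1]],
])

```text
clock: 27.8
eef_pos: [542.1, -296.0, 200.8]
eef_rot: [3.141, -0.001, -0.046]
wrist_force: [0.7, -0.0, 0.7]
finger_gap: 20.1
finger_force: 0.0
```

servo_tool([
  [[0, 0, 0, 0, 0, 0, 1], [0, 0, 0, 0, 0, 0, 1], [0, 0, 0, 0, 0, 0, 1], [0, 0, -0.002, 0, 0, 0, 1], [0, 0, -0.004, 0, 0, 0, 1], [0, 0, -0.005, 0, 0, 0, 1], [0, 0, -0.005, 0, 0, 0, 1], [0, 0, -0.005, 0, 0, 0, 1]],
])

```text
clock: 28.6
eef_pos: [542.0, -295.8, 197.3]
eef_rot: [-3.141, 0.0, -0.046]
wrist_force: [1.7, 2.1, 0.5]
finger_gap: 12.2
finger_force: 20.0
```

servo_tool([
  [[0, 0, 0, 0, 0, 0, 0.8], [0, 0, 0, 0, 0, 0, 0.6], [0, 0, 0, 0, 0, 0, 0.4], [0, 0, 0, 0, 0, 0, 0.4], [0, 0, 0.04, 0, 0, 0, 0.4], [0, 0, 0.12, 0, 0, 0, 0.4], [0, 0, 0.2, 0, 0, 0, 0.4], [0, 0, 0.28, 0, 0, 0, 0.4], [0, 0, 0.335, 0, 0, 0, 0.4], [0, 0, 0.335, 0, 0, 0, 0.4]],
])

```text
clock: 29.6
eef_pos: [542.3, -296.2, 369.3]
eef_rot: [3.138, -0.006, -0.046]
wrist_force: [-0.2, 0.1, -0.5]
finger_gap: 56.1
finger_force: 0.0
```

```bash
python3 - <<'E'
from h import *
print(manip.read_state()['clock'])
b,Q=cam('wrist'); t=b.astype(int)
y=(t[...,0]>140)&(t[...,1]>110)&(t[...,2]<90); r=(t[...,0]>130)&(t[...,1]<70)&(t[...,2]<70)
for l,m,a,c in(('i',y,-279,-268),('r',r,-262,-238)):
    k=m&(Q[...,1]>=a)&(Q[...,1]<c)&(Q[...,0]>440)&(Q[...,0]<475)&(Q[...,2]>180)&(Q[...,2]<250)
    print(l,k.sum(),np.median(Q[k],0).round(1))
E
```

```text
29.6
i 22 [ 464.2 -275.5  212.1]
r 66 [ 465.3 -249.9  212.9]
```

The marker is within about 1 mm of the pointer. Handing in.

```bash
python3 -c "
from h import *
print(manip.sign_off())"
```

```text
the job is handed in; nothing more can be done
None
```

The job is handed in, though the sign-off gave no verdict: the blue valve hangs free and still in the hook, pulled down about 56 mm (roughly 0.86–0.9 kg). The yellow marker measures within about 1 mm of the red pointer. My moves kept clear of the bystanders, but I did not re-measure where they are.

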